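# Put the spindle through the label roll and its stand

## Task

The new label roll is sitting between the two uprights of its stand. Take the longer of the two spindles by its square grip and push it through the first upright, the roll's core and the second upright, until its tip stands out beyond the second upright; keep the grip outside the first. Then let go, leaving the spindle resting in both uprights with the roll on it.

Things in the scene. Friction and masses are not known exactly. Their poses are not given: they have to be found in the camera images.
- long_spindle: The longer spindle, loose, 0.1 kg, lying flat, shaft pointing roughly to the robot's left. Black square grip 20 x 20 x 60 mm, then an aluminium shaft 16 mm thick ending in a black tapered cap 20 mm thick; shaft with cap 150 mm long, 210 mm overall. Origin: centre of the grip, on the axis, 10 mm above the worktop. y runs along the shaft to the tip (grip y = -30 to 30 mm, tip y = 180 mm).
- short_spindle: The other spindle, not wanted: same grip but a shaft of only 80 mm (140 mm overall), too short for the stand. It lies 0.1 to 0.2 m nearer to or farther from the robot than the long one, pointing the same way. Origin and axes as for the long one.
- long_spindle_root (a point): Point on the axis of the long spindle where the grip ends and the shaft begins, 30 mm from the grip's centre.
- long_spindle_tip (a point): The tip of the long spindle, on its axis, 180 mm from the grip's centre.
- stand: Grey stand fixed to the worktop, base 110 (x) x 116 (y) x 8 mm. Two upright plates 84 mm wide, 94 mm high, at y = -45 to -35 and 35 to 45 mm, each with a round hole 40 mm wide, centred at x = 0, z = 54 mm. Holes and roll core lie on one line along y, which points roughly to the robot's left. The spindle may go in from either side. Origin: centre of the base's underside, on the worktop.
- stand_axis (a point): Middle of the line through the two holes, midway between the uprights, 54 mm above the worktop.
- label_roll: Loose white label roll, 92 mm outside diameter, 62 mm wide, with an open cardboard core 40 mm in diameter, about 0.15 kg. It stands on the stand's base between the uprights, held by two low strips, its core in line with the holes. Origin: centre of the roll; y is its axis.

How it is judged:
At the end, for the whole second after the job is handed in: Released and at rest, the long spindle runs through both uprights and the roll's core, within 0.2 rad of the holes' line; tip over 48 mm and, on the other side, grip end over 36 mm from the stand's middle, both within 30 mm sideways and 20 to 85 mm high; roll within 20 mm of its place (((y of long_spindle_tip in the frame of stand above 0.048 m and y of long_spindle_root in the frame of stand below -0.036 m) or (y of long_spindle_tip in the frame of stand below -0.048 m and y of long_spindle_root in the frame of stand above 0.036 m)) and angle between the y axis of long_spindle and the y axis of stand, either way round below 0.2 rad and x of long_spindle_root in the frame of stand between -0.03 and 0.03 m and z of long_spindle_root in the frame of stand between 0.02 and 0.085 m and x of long_spindle_tip in the frame of stand between -0.03 and 0.03 m and z of long_spindle_tip in the frame of stand between 0.02 and 0.085 m and distance between label_roll and stand_axis below 0.02 m and linear speed of long_spindle below 0.03 m/s); the robot touches nothing.
It also fails if it takes over 45 s, if anything falls off the work surface, if the arm or the gripper's body presses on something with over 40 N, if the wrist force passes 120 N, or if a joint passes its speed limit or range.

## Robot

A 6-joint arm with a two-finger parallel gripper is mounted at the origin on a cart in front of the work surface, level with it; the furniture and walls round the work are solid. World frame = base frame: x ahead of the robot, y to its left, z up, the work surface at z = 0. Lengths are in m, angles in rad, forces in N, time in s.
With the tool pointing down it reaches from about 0.3 to 0.875 m from the base axis. Payload 6.4 kg.
Tool frame: the origin (TCP) lies on the centre line of the jaws, within the pads' length; the fingertips stand 11 mm ahead of it and the grasp point (between the pads) lies 8 mm behind it; x points along the fingers, y is the direction in which the jaws open and shut, and the axes are right-handed (so a half turn about x gives the same grasp; the last joint's range is limited). The gripper opens to 85 mm and grips with 20 to 120 N. Pads are 22 mm wide; open, the fingers measure 114 mm over their backs; the gripper's body (76 mm by 85 mm) begins 54 mm behind the grasp point. The pads swing forward as they close: fully open they stand 13 mm farther back than shut.
Start: joints at [1.104, 0.181, 1.607, -0, 1.354, -0.206], TCP at [0.148, 0.556, 0.242] pointing down, gripper open.
Joint ranges: [-2.99, 2.99], [-0.89, 2.07], [0.3, 2.58], [-1.14, 4.28], [0, 2.63], [-3.12, 3.12]. Speed limits (rad/s): [2.57, 2.57, 3.01, 3.14, 3.14, 3.14].

## Interface

Orientations are given as a unit quaternion [w, x, y, z].
In Python, from bench import ctrl, camera, hand_in gives the robot as it stands. The module is installed in compiled form; this text tells all that it offers.
- The arm moves only by the tool drive_tool, never from a script. Its argument "increments" is a list of rows, each a list of 7 numbers: the shift along the tool's x, y, z in m, then the turn, a rotation vector about the tool's x, y, z in degrees, then the gripper's target within -1 to 1 (fully open at 1, half-way at 0, shut at -1). In form: [[dx, dy, dz, rx, ry, rz, claw], ...]. A call has 1 to 10 rows; each row shifts and turns the commanded pose from where the row before left it, along the tool's axes as they then stand; what a row does not reach is not made up. A row lasts 1/8 s, in which the tool goes at most 62.5 mm and 10.7 degrees, less where a joint would pass 70% of its speed; a pose out of reach is approached as far as the arm can. A call is refused whole if a number of a shift passes 0.0625 or a number of a turn 10.7, either way. A call with a gripper value outside its range is refused whole. The fingers move at their own pace and stop on an object; the grip force is fixed at half the most. Time passes only in rows, so rows that do not move let the fingers close. It gives the time, the measured TCP pose, the force and the opening at its end, in the units of the state.
- ctrl.get_obs(): the state, without advancing time (a new reading comes with each control period).
- camera(name): name is "side" or "top" or "wrist"; returns a dict with "img" (384x512x3 uint8, red, green, blue), "depth" (384x512 float32, m along the optical axis (not along the pixel's ray), 0 where there is no reading), "fx", "fy", "cx", "cy" (pixels), "k1" (the pictures are not rectified: a ray, as slopes to the right and down, at radius r is drawn at 1 + k1 r^2 times it, then the intrinsics apply), "world_from_camera" (4x4, takes a point from camera to world coordinates); the wrist camera has in their place "hand_eye" (4x4, takes a point from camera to tool coordinates, whose origin is the TCP and whose axes are the tool frame's). Camera axes: x right, y down, z forward; pixel columns grow to the right and rows downward; lengths in m; the calibration is good to about 2 mm. A picture is of the moment at which its call begins: read the wrist's pose just before it.
- hand_in(): hands the job in, once; it reports no verdict.
The state is a dict: "time_s": time; "q": joint angles; "dq": joint speeds; "joint_efforts": joint torques, N m; "eef_pos": TCP position; "eef_rot": TCP orientation; "wrist_force": force on the tool from outside, world axes, zero at the start; "torque": the same for the moment, N m; "opening": opening from 0.0 (shut) to 1.0 (fully open).
Only numpy, scipy, OpenCV 4.12 (cv2) and the standard library are available. Lean on these libraries where they do the work, as an engineer would, in place of code of your own. Each camera call takes 0.05 s, during which the arm holds its last target.

## Working session

There is one attempt and no reset: what is moved stays moved. The work goes in short steps, Python scripts to look and compute and a tool call to move; the robot and the scene stay as the last step left them, time stands still between calls to the robot, and variables do not carry over. Pictures are saved under pics/ and viewed, and the job is handed in when it is done.

Besides the shell and the picture viewer there is one more tool, called after "Emit:" as name([rows], argument=value, ...), one row to a line, values as JSON. drive_tool: Moves the arm, as the interface text tells. Its arguments: {"type":"object","properties":{"increments":{"type":"array","items":{"type":"array","items":{"type":"number"}}}},"required":["increments"]}

```bash
mkdir -p pics; python3 - <<'E'
from bench import ctrl,camera
import cv2,numpy as np
o=ctrl.get_obs();print({k:np.round(v,3) for k,v in o.items()})
for n in ["top","side"]:
    c=camera(n);cv2.imwrite(f"pics/{n}0.png",c["img"][:,:,::-1]);np.savez(f"{n}0.npz",**c)
    print(n,c["fx"],c["k1"],np.round(c["world_from_camera"],3).tolist())
E
```

```text
{'time_s': np.float64(0.0), 'q': array([ 1.104,  0.182,  1.608, -0.   ,  1.354, -0.206]), 'dq': array([ 0.   , -0.   , -0.   ,  0.001, -0.   , -0.001]), 'joint_efforts': array([ 3.0000e-03, -4.4485e+01, -3.5136e+01,  0.0000e+00,  9.0000e-03,
        0.0000e+00]), 'eef_pos': array([0.148, 0.555, 0.241]), 'eef_rot': array([ 0.701,  0.091,  0.701, -0.093]), 'wrist_force': array([ 0.311, -0.058, -0.51 ]), 'torque': array([-0.004,  0.009, -0.024]), 'opening': np.float64(1.003)}
top 444.6694799450464 0.010971244162343517 [[0.011, -0.986, 0.166, 0.32], [-1.0, -0.014, -0.015, -0.054], [0.017, -0.166, -0.986, 0.976], [0.0, 0.0, 0.0, 1.0]]
side 495.73255234835085 0.059236641783709895 [[0.991, -0.073, 0.115, 0.351], [-0.134, -0.373, 0.918, -1.048], [-0.024, -0.925, -0.38, 0.466], [0.0, 0.0, 0.0, 1.0]]
```

View pics/top0.png

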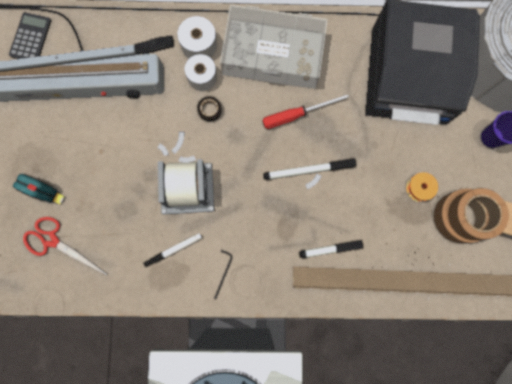

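View pics/side0.png

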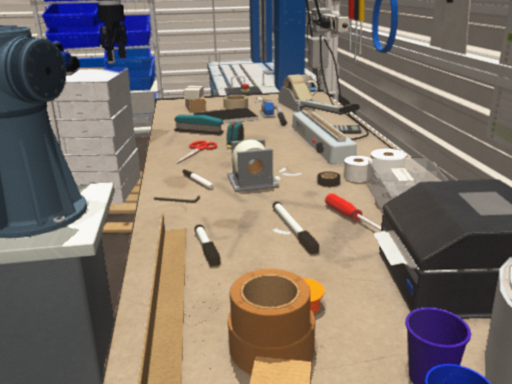

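The top view shows the long spindle at (265–355, 160–177) with its grip at the right end. The short one is at (303–363, 248) and the stand with the roll is at (187,187). The shaft already points toward the stand, so I'll insert it along +y.

```bash
cat > h.py <<'E'
import numpy as np,cv2
def ray(c,u,v,T=None):
    x=(np.asarray(u,float)-c["cx"])/c["fx"];y=(np.asarray(v,float)-c["cy"])/c["fy"]
    xd,yd=x.copy(),y.copy()
    for _ in range(15):
        s=1+c["k1"]*(x*x+y*y);x=xd/s;y=yd/s
    return np.stack([x,y,np.ones_like(x)],-1)
def plane(c,u,v,z,T=None):
    T=c["world_from_camera"] if T is None else T
    d=ray(c,u,v)@T[:3,:3].T
    o=T[:3,3]; return o+d*((z-o[2])/d[...,2])[...,None]
def proj(c,p,T=None):
    T=c["world_from_camera"] if T is None else T
    q=(np.asarray(p)-T[:3,3])@T[:3,:3];x=q[...,0]/q[...,2];y=q[...,1]/q[...,2]
    s=1+c["k1"]*(x*x+y*y);return np.stack([c["cx"]+c["fx"]*x*s,c["cy"]+c["fy"]*y*s],-1)
def cloud(c,T=None):
    T=c["world_from_camera"] if T is None else T
    v,u=np.mgrid[:384,:512];return ray(c,u,v)*c["depth"][...,None]@T[:3,:3].T+T[:3,3]
E
python3 - <<'E'
from h import *
c=dict(np.load("top0.npz"));im=c["img"]
for n,(a,b,u,v) in dict(sp=(145,190,255,370),st=(140,225,145,230),sh=(235,265,290,375)).items():
    cv2.imwrite(f"pics/top_{n}.png",cv2.resize(im[a:b,u:v,::-1],None,fx=6,fy=6,interpolation=cv2.INTER_NEAREST))
g=im.max(2).astype(int);
for n,(a,b,u,v) in dict(long=(145,190,255,370),short=(235,262,290,375)).items():
    for nm,m in (("dark",g<60),("bright",im.min(2)>170)):
        mm=np.zeros_like(m,np.uint8);mm[a:b,u:v]=m[a:b,u:v]
        k,l,s,ce=cv2.connectedComponentsWithStats(mm)
        for i in range(1,k):
            if s[i,4]>15:
                r=cv2.minAreaRect(np.argwhere(l==i)[:,::-1].astype(np.float32))
                P=plane(c,*cv2.boxPoints(r).T,0.01)
                print(n,nm,s[i,4],ce[i].round(1),plane(c,*ce[i],0.01).round(4),P[:,:2].round(3).tolist())
P=cloud(c)[165:222,150:225].reshape(-1,3)
print("stand z hist",np.histogram(P[:,2],bins=np.arange(-.01,.13,.01)))
t=P[(P[:,2]>.085)&(P[:,2]<.1)];print(t.min(0),t.max(0))
E
```

```text
long dark 178 [342.9 164.1] [ 0.5557 -0.2522  0.01  ] [[0.559, -0.225], [0.569, -0.277], [0.551, -0.279], [0.542, -0.228]]
long dark 23 [266.  175.9] [ 0.5264 -0.0806  0.01  ] [[0.533, -0.076], [0.533, -0.085], [0.522, -0.085], [0.521, -0.076]]
long bright 376 [299.3 169.9] [ 0.541  -0.1547  0.01  ] [[0.537, -0.088], [0.559, -0.22], [0.545, -0.222], [0.523, -0.09]]
long bright 95 [313.  181.6] [ 0.5149 -0.185   0.01  ] [[0.506, -0.166], [0.534, -0.196], [0.523, -0.205], [0.496, -0.175]]
short dark 163 [349.3 245.8] [ 0.3741 -0.2625  0.01  ] [[0.376, -0.235], [0.386, -0.288], [0.371, -0.29], [0.362, -0.237]]
short dark 26 [302.  253.9] [ 0.3553 -0.1597  0.01  ] [[0.362, -0.155], [0.362, -0.164], [0.349, -0.164], [0.349, -0.155]]
short bright 183 [320.9 250.6] [ 0.363  -0.2007  0.01  ] [[0.364, -0.169], [0.375, -0.231], [0.362, -0.233], [0.35, -0.171]]
stand z hist (array([ 838, 1316,  104,   40,   55,   28,   60,   98,  173,  354, 1129,
         62,    0,    0]), array([-0.01,  0.  ,  0.01,  0.02,  0.03,  0.04,  0.05,  0.06,  0.07,
        0.08,  0.09,  0.1 ,  0.11,  0.12,  0.13]))
[0.45186025 0.04772927 0.08501533] [0.53059746 0.14143391 0.09996502]
```

```bash
python3 - <<'E'
import cv2,numpy as np
c=dict(np.load("side0.npz"));cv2.imwrite("pics/side_st.png",cv2.resize(c["img"][130:200,215:295,::-1],None,fx=7,fy=7,interpolation=cv2.INTER_NEAREST))
E
```

```text
(no output)
```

View pics/top_st.png

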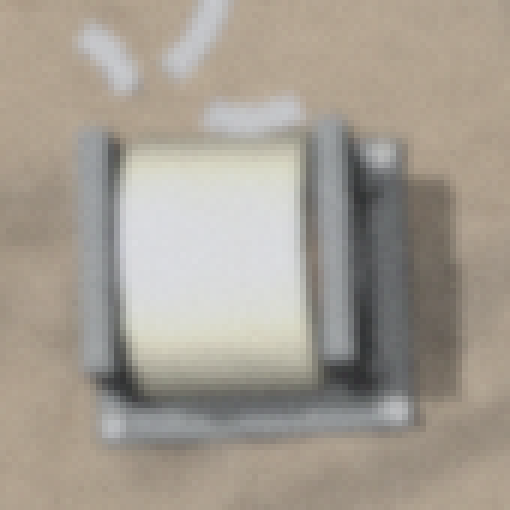

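View pics/top_sp.png

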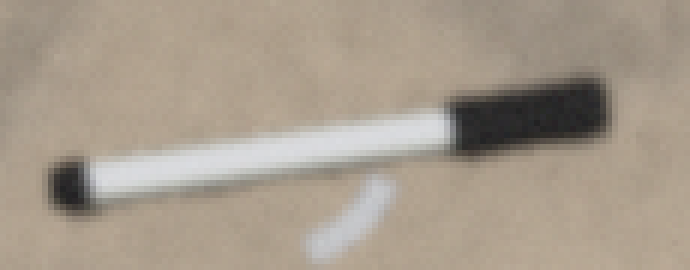

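View pics/side_st.png

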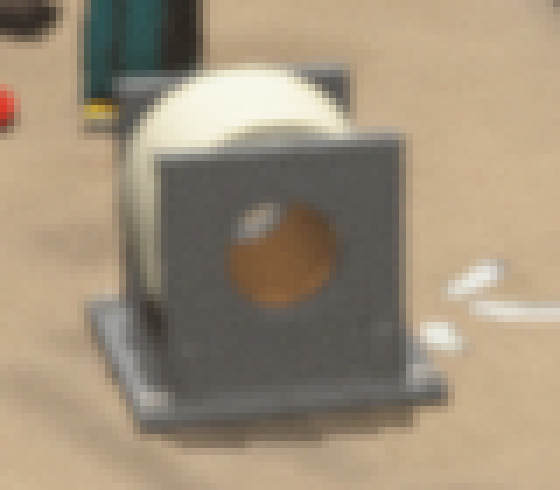

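```bash
python3 - <<'E'
from h import *
c=dict(np.load("top0.npz"));s=dict(np.load("side0.npz"))
# plate tops, corners from crop
for n,pts in dict(L=[(80,130),(112,134),(82,370),(110,372)],R=[(316,118),(348,122),(325,358),(355,360)]).items():
    p=np.array(pts)/6+[144.6,139.6];P=plane(c,*p.T,.094);print(n,P[:,:2].round(4).tolist(),P.mean(0).round(4))
# base corners at z=.008
p=np.array([(104,437),(412,425),(405,142)])/6+[144.6,139.6];print("base",plane(c,*p.T,.008)[:,:2].round(4).tolist())
# hole: cast onto plane z=.054
p=np.array([283,253])/7+[214.6,129.6];print("hole side z=.054",plane(s,*p,.054).round(4))
# side: spindles
im=s["img"];g=im.max(2)
for nm,m in (("dark",g<60),("bright",im.min(2)>150)):
    mm=np.zeros_like(m,np.uint8);mm[195:270,185:325]=m[195:270,185:325]
    k,l,st,ce=cv2.connectedComponentsWithStats(mm)
    for i in range(1,k):
        if st[i,4]>15: print(nm,st[i],ce[i].round(1),plane(s,*ce[i],.01).round(4))
# fit long axis in the top view
E
```

```text
L [[0.5355, 0.1414], [0.5343, 0.1306], [0.4534, 0.1368], [0.4529, 0.1274]] [0.494  0.1341 0.094 ]
R [[0.5409, 0.062], [0.5397, 0.0511], [0.4586, 0.0562], [0.458, 0.0462]] [0.4993 0.0539 0.094 ]
base [[0.4418, 0.1462], [0.4477, 0.0344], [0.5537, 0.04]]
hole side z=.054 [0.5011 0.0586 0.054 ]
dark [299 236  19  17  87] [308.2 245.8] [ 0.5531 -0.2647  0.01  ]
dark [204 247  15  18  89] [211.7 258.5] [ 0.3741 -0.279   0.01  ]
bright [275 204  29  28 257] [288.9 217.7] [ 0.542 -0.144  0.01 ]
bright [197 227  13  16 125] [202.5 234.6] [ 0.362  -0.1862  0.01  ]
bright [272 227  19   9  96] [280.9 231.3] [ 0.5144 -0.2     0.01  ]
```

```bash
cat > plan.py <<'E'
import numpy as np
from scipy.spatial.transform import Rotation as R
from bench import ctrl
def pose():
    o=ctrl.get_obs();return np.array(o["eef_pos"]),R.from_quat(np.array(o["eef_rot"])[[1,2,3,0]]),o
def target(yaw,flip=False): # spindle yaw; tool x down, tool y across the spindle
    a=np.array([0,0,-1.]);y=np.array([np.cos(yaw),np.sin(yaw),0])*(-1 if flip else 1)
    return R.from_matrix(np.stack([a,y,np.cross(a,y)],1))
def todo(P,Rt):
    p,r,o=pose();d=np.array(P)-p
    print("t",round(float(o["time_s"]),2),"pos",p.round(4),"F",np.round(o["wrist_force"],1),"open",round(float(o["opening"]),3),"q",np.round(o["q"],2))
    print("turn (tool,deg)",np.degrees((r.inv()*Rt).as_rotvec()).round(2))
    print("shift in tool now",r.inv().apply(d).round(4),"after turn",Rt.inv().apply(d).round(4))
E
python3 - <<'E'
from plan import *
p,r,o=pose();print(r.as_matrix().round(3))
for f in (0,1): todo([.557,-.262,.15],target(.169,f))
E
```

```text
[[-0.001  0.258  0.966]
 [-0.001  0.966 -0.258]
 [-1.    -0.002 -0.   ]]
t 0.1 pos [0.148  0.5551 0.2415] F [-0.5  0.4 -0.2] open 1.002 q [ 1.1   0.18  1.61 -0.    1.35 -0.21]
turn (tool,deg) [6.537e+01 4.000e-02 9.000e-02]
shift in tool now [ 0.0924 -0.6839  0.6059] after turn [0.0915 0.2657 0.8743]
t 0.1 pos [0.148  0.5551 0.2415] F [-0.5  0.4 -0.2] open 1.002 q [ 1.1   0.18  1.61 -0.    1.35 -0.21]
turn (tool,deg) [-1.1463e+02 -1.0000e-01  4.0000e-02]
shift in tool now [ 0.0924 -0.6839  0.6059] after turn [ 0.0915 -0.2657 -0.8743]
```

Emit:
drive_tool([
  [0, 0, 0, 9.34, 0, 0, 1],
  [0, 0, 0, 9.34, 0, 0, 1],
  [0, 0, 0, 9.34, 0, 0, 1],
  [0, 0, 0, 9.34, 0, 0, 1],
  [0, 0, 0, 9.34, 0, 0, 1],
  [0, 0, 0, 9.34, 0, 0, 1],
  [0, 0, 0, 9.33, 0, 0, 1],
])

```text
time_s: 0.98
eef_pos: [0.1481, 0.5553, 0.2417]
eef_rot: [0.539, 0.457, 0.539, -0.458]
wrist_force: [-0.3, 0.6, 0.4]
opening: 1.0
```

Emit:
drive_tool([
  [0, 0.0148, 0.0486, 0, 0, 0, 1],
  [0, 0.0148, 0.0486, 0, 0, 0, 1],
  [0, 0.0148, 0.0486, 0, 0, 0, 1],
  [0, 0.0148, 0.0486, 0, 0, 0, 1],
  [0, 0.0148, 0.0486, 0, 0, 0, 1],
  [0, 0.0148, 0.0486, 0, 0, 0, 1],
  [0, 0.0148, 0.0486, 0, 0, 0, 1],
  [0, 0.0148, 0.0486, 0, 0, 0, 1],
  [0, 0.0148, 0.0486, 0, 0, 0, 1],
])

```text
time_s: 2.1
eef_pos: [0.3534, 0.1453, 0.2422]
eef_rot: [0.541, 0.456, 0.54, -0.456]
wrist_force: [1.1, -0.3, -0.5]
opening: 1.001
```

Emit:
drive_tool([
  [0, 0.0148, 0.0486, 0, 0, 0, 1],
  [0, 0.0148, 0.0486, 0, 0, 0, 1],
  [0, 0.0148, 0.0486, 0, 0, 0, 1],
  [0, 0.0148, 0.0486, 0, 0, 0, 1],
  [0, 0.0148, 0.0486, 0, 0, 0, 1],
  [0, 0.0148, 0.0486, 0, 0, 0, 1],
  [0, 0.0148, 0.0486, 0, 0, 0, 1],
  [0, 0.0148, 0.0486, 0, 0, 0, 1],
  [0, 0, 0, 0, 0, 0, 1],
])

```text
time_s: 3.22
eef_pos: [0.5356, -0.2194, 0.2411]
eef_rot: [0.539, 0.457, 0.54, -0.457]
wrist_force: [0.1, 0.1, -0.8]
opening: 1.0
```

```bash
python3 - <<'E'
from plan import *
from h import *
from bench import camera
p,r,o=pose();todo([.557,-.262,.15],target(.169))
c=camera("wrist");T=np.eye(4);T[:3,:3]=r.as_matrix();T[:3,3]=p;c["world_from_camera"]=T@c["hand_eye"]
np.savez("w1.npz",**c);cv2.imwrite("pics/w1.png",c["img"][:,:,::-1]);print(c["hand_eye"].round(3))
E
```

```text
t 3.23 pos [ 0.5356 -0.2194  0.2411] F [ 0.1  0.1 -0.8] open 1.0 q [-0.59  0.19  1.6  -0.    1.35 -0.76]
turn (tool,deg) [-0.18 -0.02  0.06]
shift in tool now [0.0911 0.0141 0.0455] after turn [0.0911 0.0139 0.0456]
[[ 0.    -0.288  0.958 -0.132]
 [ 1.    -0.001 -0.     0.001]
 [ 0.001  0.958  0.288 -0.075]
 [ 0.     0.     0.     1.   ]]
```

View pics/w1.png

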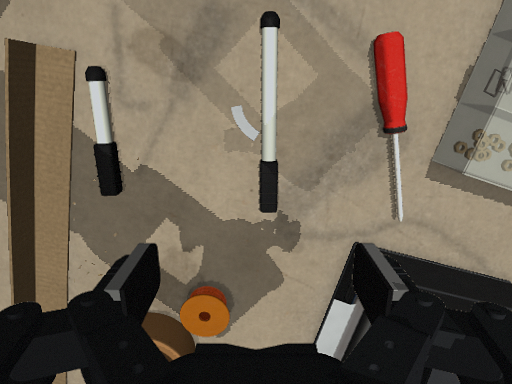

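The wrist view shows the long spindle at column 269. Its tip is at row 12 and its grip spans rows 160–212. The short one is at column 105.

```bash
cat > wm.py <<'E'
from h import *
c=dict(np.load("w1.npz"));im=c["img"]
m=np.zeros(im.shape[:2],np.uint8);roi=(slice(0,225),slice(255,285))
m[roi]=((im.max(2)<70))[roi]
k,l,s,ce=cv2.connectedComponentsWithStats(m)
for i in range(1,k):
    if s[i,4]>30:
        r=cv2.minAreaRect(np.argwhere(l==i)[:,::-1].astype(np.float32));print(s[i],r)
        print(plane(c,*ce[i],.015).round(4))
w=np.zeros_like(m);w[roi]=(im.min(2)>135)[roi]
rows=[]
for v in range(32,155,4):
    x=np.where(w[v,258:282])[0]+258
    rows.append((x.mean(),v))
rows=np.array(rows);P=plane(c,*rows.T,.014)
f=np.polyfit(P[:,1],P[:,0],1);print("shaft line x=",f,"yaw",-np.arctan(f[0]),"x at -.253:",np.polyval(f,-.253),"resid",np.ptp(P[:,0]-np.polyval(f,P[:,1])))
for v in (160,161.5,212): print(v,plane(c,269,v,.018 if v>200 else .016).round(4))
E
python3 wm.py
```

```text
[260  11  20  18 284] ((269.5, 19.5), (17.0, 19.0), 90.0)
[ 0.5264 -0.0797  0.015 ]
[259 159  19  54 917] ((267.9999694824219, 185.49998474121094), (52.99999237060547, 17.999996185302734), 90.0)
[ 0.5549 -0.2489  0.015 ]
shaft line x= [-0.16999337  0.51297532] yaw 0.16838371430360433 x at -.253: 0.5559836408211145 resid 0.0017542050316833313
160 [ 0.5505 -0.2191  0.016 ]
161.5 [ 0.5508 -0.2207  0.016 ]
212 [ 0.561  -0.2784  0.018 ]
```

```bash
python3 -c "
from plan import *
todo([.5575,-.262,.0135],target(.1684))"
```

```text
t 3.27 pos [ 0.535  -0.2176  0.2412] F [ 0.4 -1.3  0.3] open 0.999 q [-0.59  0.19  1.6   0.    1.35 -0.76]
turn (tool,deg) [-0.08 -0.08  0.08]
shift in tool now [0.2276 0.0151 0.0479] after turn [0.2277 0.0147 0.0476]
```

Emit:
drive_tool([
  [0.02, 0.0075, 0.0235, 0, 0, 0, 1],
  [0.04, 0.0075, 0.0235, 0, 0, 0, 1],
  [0.05, 0, 0, 0, 0, 0, 1],
  [0.05, 0, 0, 0, 0, 0, 1],
  [0.03, 0, 0, 0, 0, 0, 0.3],
  [0, 0, 0, 0, 0, 0, 0.3],
])

```text
time_s: 4.03
eef_pos: [0.5557, -0.2575, 0.0496]
eef_rot: [0.538, 0.456, 0.543, -0.456]
wrist_force: [-0.6, 0.1, 0.1]
opening: 0.651
```

```bash
python3 - <<'E'
from plan import *
from h import *
from bench import camera
ps=[]
for i in range(3):
    todo([.5575,-.262,.0135],target(.1684));c=camera("wrist")
cv2.imwrite("pics/w2.png",c["img"][:,:,::-1])
E
```

```text
t 4.03 pos [ 0.5557 -0.2575  0.0496] F [-0.6  0.1  0.1] open 0.651 q [-0.63  0.5   1.62  0.    1.03 -0.8 ]
turn (tool,deg) [ 0.1  -0.28  0.26]
shift in tool now [0.0361 0.0012 0.0049] after turn [0.0361 0.001  0.0048]
t 4.08 pos [ 0.5572 -0.2588  0.0518] F [-0.3  0.3 -0.4] open 0.649 q [-0.63  0.49  1.62  0.    1.03 -0.8 ]
turn (tool,deg) [ 0.09 -0.11  0.1 ]
shift in tool now [ 0.0383 -0.0002  0.0033] after turn [ 0.0383 -0.0003  0.0032]
t 4.12 pos [ 0.5584 -0.2598  0.0534] F [0.3 0.  0.8] open 0.647 q [-0.63  0.49  1.62  0.    1.03 -0.8 ]
turn (tool,deg) [ 0.09  0.02 -0.03]
shift in tool now [ 0.0399 -0.0013  0.0021] after turn [ 0.0399 -0.0012  0.0021]
```

View pics/w2.png

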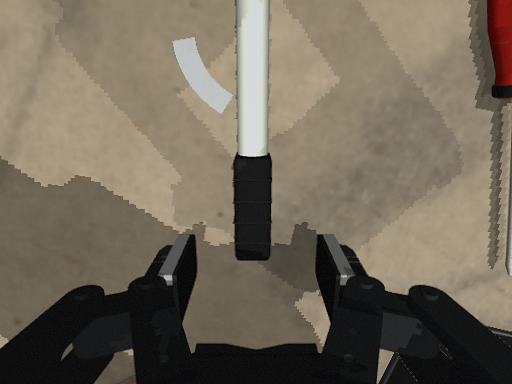

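The grip is centred between the jaws, at column 252 against 256. I'll descend and close.

Emit:
drive_tool([
  [0.015, 0, 0, 0, 0, 0, 0.3],
  [0.015, 0, 0.001, 0, 0, 0, 0.3],
  [0.009, 0, 0.001, 0, 0, 0, 0.3],
  [0, 0, 0, 0, 0, 0, 0.3],
  [0, 0, 0, 0, 0, 0, -1],
  [0, 0, 0, 0, 0, 0, -1],
  [0, 0, 0, 0, 0, 0, -1],
  [0, 0, 0, 0, 0, 0, -1],
  [0, 0, 0, 0, 0, 0, -1],
  [0, 0, 0, 0, 0, 0, -1],
])

```text
time_s: 5.42
eef_pos: [0.5589, -0.2626, 0.014]
eef_rot: [0.541, 0.456, 0.54, -0.456]
wrist_force: [-0.4, 0.1, 4.9]
opening: 0.22
```

```bash
python3 - <<'E'
from plan import *
from h import *
from bench import camera
todo([.5575,-.262,.0135],target(.1684));c=camera("wrist")
cv2.imwrite("pics/w3.png",c["img"][:,:,::-1])
E
```

```text
t 5.42 pos [ 0.5589 -0.2626  0.014 ] F [-0.4  0.1  4.9] open 0.22 q [-0.63  0.56  1.62  0.    0.96 -0.8 ]
turn (tool,deg) [ 0.04  0.06 -0.05]
shift in tool now [ 0.0005 -0.0012 -0.0009] after turn [ 0.0005 -0.0012 -0.0009]
```

View pics/w3.png

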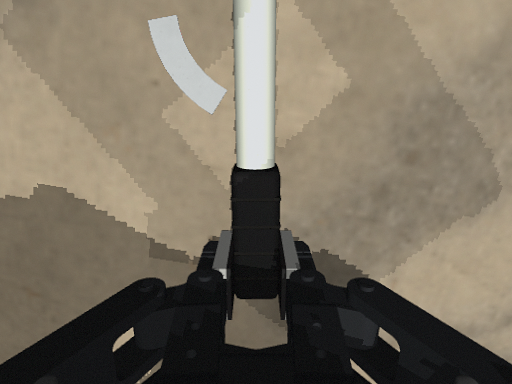

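Gripped: opening is 0.22, about 19–20 mm. Next I'll lift, turn by −0.108 rad and move in front of the stand.

Emit:
drive_tool([
  [-0.015, 0, 0, 0, 0, 0, -1],
  [-0.03, 0, 0, 3.1, 0, 0, -1],
  [0, 0, 0, 3.1, 0, 0, -1],
  [0, 0, 0, 0, 0, 0, -1],
  [0, 0, 0, 0, 0, 0, -1],
])

```text
time_s: 6.1
eef_pos: [0.5578, -0.2619, 0.0579]
eef_rot: [0.515, 0.484, 0.516, -0.484]
wrist_force: [-0.1, -0.5, -0.4]
opening: 0.217
```

```bash
python3 - <<'E'
from plan import *
from bench import camera
for i in range(2):todo([.5124,-.1675,.0575],target(.06));camera("top")
E
```

```text
t 6.1 pos [ 0.5578 -0.2619  0.0579] F [-0.1 -0.5 -0.4] open 0.217 q [-0.63  0.49  1.62 -0.    1.04 -0.69]
turn (tool,deg) [ 0.11 -0.04  0.05]
shift in tool now [ 0.0005 -0.0395 -0.0971] after turn [ 0.0004 -0.0397 -0.097 ]
t 6.15 pos [ 0.5579 -0.2619  0.0578] F [-0.8  0.5 -0.8] open 0.213 q [-0.63  0.49  1.62 -0.    1.04 -0.69]
turn (tool,deg) [ 0.1  -0.04  0.05]
shift in tool now [ 0.0004 -0.0396 -0.0971] after turn [ 0.0003 -0.0397 -0.097 ]
```

Emit:
drive_tool([
  [0, -0.0132, -0.02, 0, 0, 0, -1],
  [0, -0.0132, -0.02, 0, 0, 0, -1],
  [0, -0.0132, -0.02, 0, 0, 0, -1],
  [0, 0, -0.02, 0, 0, 0, -1],
  [0, 0, -0.017, 0, 0, 0, -1],
  [0, 0, 0, 0, 0, 0, -1],
  [0, 0, 0, 0, 0, 0, -1],
])

```text
time_s: 7.08
eef_pos: [0.5135, -0.1682, 0.0585]
eef_rot: [0.515, 0.484, 0.515, -0.484]
wrist_force: [0.2, -0.6, -0.5]
opening: 0.216
```

```bash
python3 - <<'E'
from plan import *
from h import *
from bench import camera
todo([.5124,-.1675,.0575],target(.06))
p,r,o=pose()
c=camera("wrist");T=np.eye(4);T[:3,:3]=r.as_matrix();T[:3,3]=p;c["world_from_camera"]=T@c["hand_eye"];np.savez("w4.npz",**c);cv2.imwrite("pics/w4.png",c["img"][:,:,::-1])
for n in ["top","side"]:
    c=camera(n);np.savez(f"{n}4.npz",**c)
    im=c["img"][150:220,140:340] if n=="top" else c["img"][125:245,200:340]
    cv2.imwrite(f"pics/{n}4.png",cv2.resize(im[:,:,::-1],None,fx=4 if n=="top" else 5,fy=4 if n=="top" else 5,interpolation=cv2.INTER_NEAREST))
E
```

```text
t 7.08 pos [ 0.5135 -0.1682  0.0585] F [ 0.2 -0.6 -0.5] open 0.216 q [-0.54  0.35  1.82 -0.    0.98 -0.6 ]
turn (tool,deg) [ 0.08  0.04 -0.03]
shift in tool now [ 0.001  -0.0011 -0.0008] after turn [ 0.001  -0.0011 -0.0008]
```

View pics/w4.png

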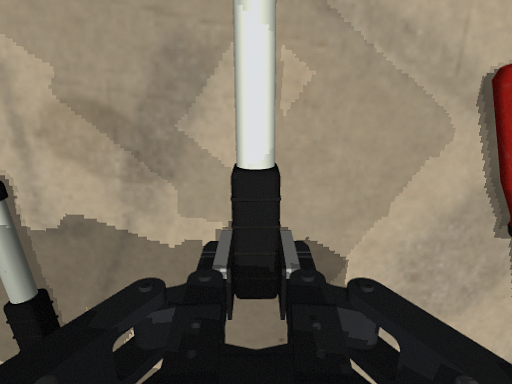

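View pics/top4.png

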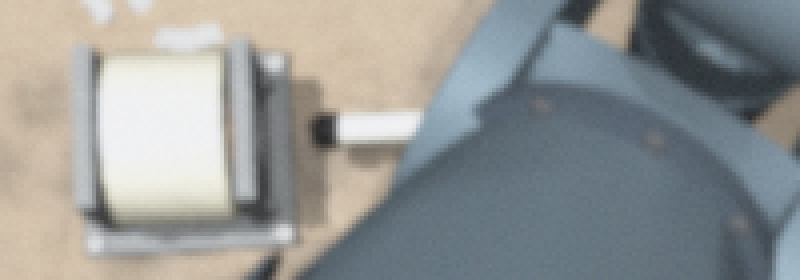

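View pics/side4.png

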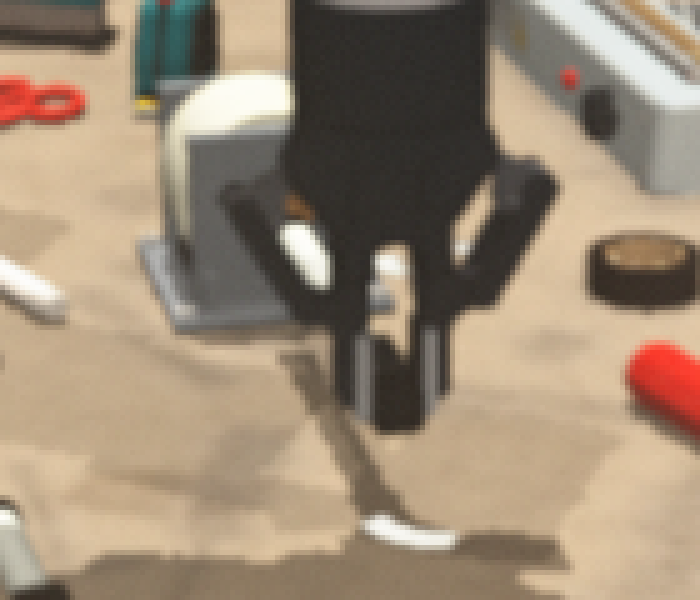

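```bash
python3 - <<'E'
from h import *
c=dict(np.load("top4.npz"));im=c["img"]
mb=np.zeros((384,512),np.uint8);mb[172:192,224:243]=(im.min(2)>160)[172:192,224:243]
pts=[]
for u in range(227,242):
    v=np.where(mb[:,u])[0]
    if len(v)>2: pts.append((u,v.mean(),len(v)))
pts=np.array(pts);P=plane(c,pts[:,0],pts[:,1],.057);f=np.polyfit(P[:,1],P[:,0],1)
print("shaft slope",f,pts[:,2])
for y in (0.02,.049,.094,.139): print(y,np.polyval(f,y).round(4))
m=np.zeros((384,512),np.uint8);m[172:192,212:228]=(im.max(2)<70)[172:192,212:228]
q=np.argwhere(m)[:,::-1];print("cap",q.min(0),q.max(0),plane(c,*q.mean(0),.06).round(4),plane(c,q[:,0].min()-.5,q[:,1].mean(),.054))
C=cloud(c);
print("z along shaft",[(u,round(float(np.median(C[179:185,u,2])),4)) for u in range(216,243,3)])
# stand from depth: plate top points
t=C[155:210,150:215].reshape(-1,3);t=t[(t[:,2]>.085)&(t[:,2]<.1)]
for n,a in dict(R=t[(t[:,1]<.063)],L=t[t[:,1]>.125]).items(): print(n,len(a),a.mean(0).round(4),np.percentile(a[:,0],[2,98]).round(4))
E
```

```text
shaft slope [-0.06565215  0.50940352] [14. 14. 14. 14. 14. 14. 14. 14. 13. 13. 13. 13. 13. 13. 13.]
0.02 0.5081
0.049 0.5062
0.094 0.5032
0.139 0.5003
cap [218 180] [222 185] [0.5002 0.0168 0.06  ] [0.50129599 0.02295069 0.054     ]
z along shaft [(216, 0.0004), (219, 0.062), (222, 0.0626), (225, 0.0615), (228, 0.0603), (231, 0.0611), (234, 0.0608), (237, 0.0614), (240, 0.0606)]
R 227 [0.4976 0.0545 0.0934] [0.4587 0.5393]
L 253 [0.4941 0.1334 0.0932] [0.4521 0.534 ]
```

```bash
python3 - <<'E'
from h import *
c=dict(np.load("top4.npz"));C=cloud(c)
for u in range(218,243,3):
    z=C[170:195,u,2];v=np.where((z>.045)&(z<.075))[0]+170
    p=plane(c,u,v.mean(),.055);e=p[1]-.094
    print(u,v.min(),v.max(),p.round(4),"stand x", round(float((p[0]-.4963)+.06*e),4))
E
```

```text
218 180 185 [0.501  0.0218 0.055 ] stand x 0.0004
221 178 187 [0.5011 0.0155 0.055 ] stand x 0.0001
224 178 187 [0.5012 0.0092 0.055 ] stand x -0.0002
227 179 186 [0.5013 0.0029 0.055 ] stand x -0.0005
230 179 185 [ 0.5024 -0.0034  0.055 ] stand x 0.0003
233 179 185 [ 0.5025 -0.0097  0.055 ] stand x -0.0
236 179 185 [ 0.5026 -0.0161  0.055 ] stand x -0.0003
239 178 185 [ 0.5038 -0.0224  0.055 ] stand x 0.0005
242 178 185 [ 0.5039 -0.0287  0.055 ] stand x 0.0002
```

The shaft is on the hole line: sideways offset is under 1 mm, axis height is about 53 mm, and the tip is about 70 mm short of the stand's middle. Pushing in.

Emit:
drive_tool([
  [0, 0, -0.015, 0, 0, 0, -1],
  [0, 0, -0.015, 0, 0, 0, -1],
  [0, 0, -0.015, 0, 0, 0, -1],
  [0, 0, -0.015, 0, 0, 0, -1],
  [0, 0, -0.015, 0, 0, 0, -1],
  [0, 0, -0.015, 0, 0, 0, -1],
  [0, 0, 0, 0, 0, 0, -1],
])

```text
time_s: 8.1
eef_pos: [0.5072, -0.0768, 0.0582]
eef_rot: [0.515, 0.484, 0.516, -0.484]
wrist_force: [0.1, -0.3, -0.5]
opening: 0.217
```

```bash
cat > look.py <<'E'
import sys
from plan import *
from h import *
from bench import camera
n0=sys.argv[1]
todo([.4963+.06*.094,.094-.094,.0575],target(.06))
p,r,o=pose()
c=camera("wrist");T=np.eye(4);T[:3,:3]=r.as_matrix();T[:3,3]=p;c["world_from_camera"]=T@c["hand_eye"];np.savez(f"w{n0}.npz",**c);cv2.imwrite(f"pics/w{n0}.png",c["img"][:,:,::-1])
for n in ["top","side"]:
    c=camera(n);np.savez(f"{n}{n0}.npz",**c)
    im=c["img"][150:220,100:300] if n=="top" else c["img"][125:245,200:340]
    k=4 if n=="top" else 5
    cv2.imwrite(f"pics/{n}{n0}.png",cv2.resize(im[:,:,::-1],None,fx=k,fy=k,interpolation=cv2.INTER_NEAREST))
E
python3 look.py 5
```

```text
t 8.1 pos [ 0.5072 -0.0768  0.0582] F [ 0.1 -0.3 -0.5] open 0.217 q [-0.38  0.3   1.89  0.    0.96 -0.44]
turn (tool,deg) [ 0.15 -0.01  0.02]
shift in tool now [ 0.0007 -0.0004 -0.077 ] after turn [ 0.0007 -0.0006 -0.077 ]
```

View pics/w5.png

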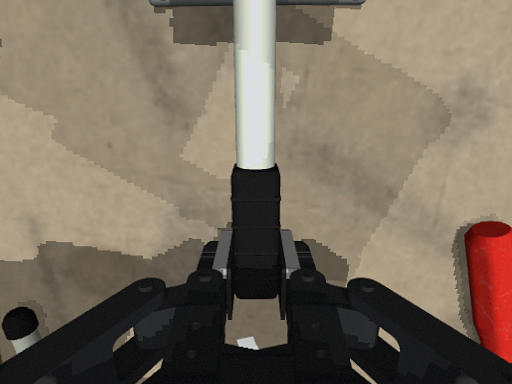

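View pics/top5.png

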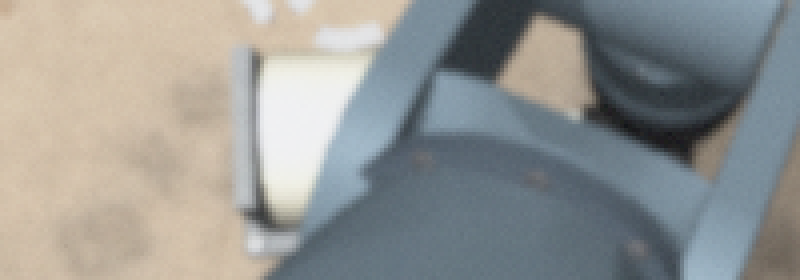

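The wrist view shows the root still at row 165, so there's no slip, and forces are near zero. Continuing for the remaining 77 mm.

Emit:
drive_tool([
  [0, 0, -0.012, 0, 0, 0, -1],
  [0, 0, -0.012, 0, 0, 0, -1],
  [0, 0, -0.012, 0, 0, 0, -1],
  [0, 0, -0.012, 0, 0, 0, -1],
  [0, 0, -0.012, 0, 0, 0, -1],
  [0, 0, -0.012, 0, 0, 0, -1],
  [0, 0, -0.005, 0, 0, 0, -1],
  [0, 0, 0, 0, 0, 0, -1],
])

```text
time_s: 9.25
eef_pos: [0.5027, -0.0008, 0.0583]
eef_rot: [0.515, 0.484, 0.515, -0.484]
wrist_force: [0.4, 0.5, 0.3]
opening: 0.217
```

```bash
python3 look.py 6
```

```text
t 9.25 pos [ 0.5027 -0.0008  0.0583] F [0.4 0.5 0.3] open 0.217 q [-0.24  0.28  1.91 -0.    0.95 -0.3 ]
turn (tool,deg) [0.09 0.   0.  ]
shift in tool now [ 0.0008 -0.0007 -0.0009] after turn [ 0.0008 -0.0007 -0.0009]
```

View pics/w6.png

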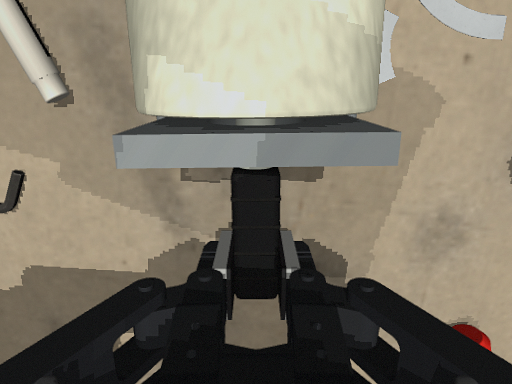

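View pics/top6.png

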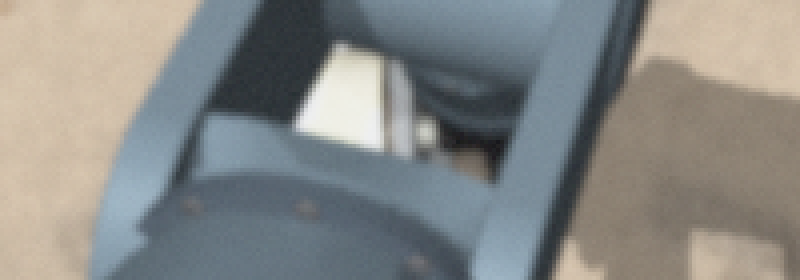

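View pics/side6.png

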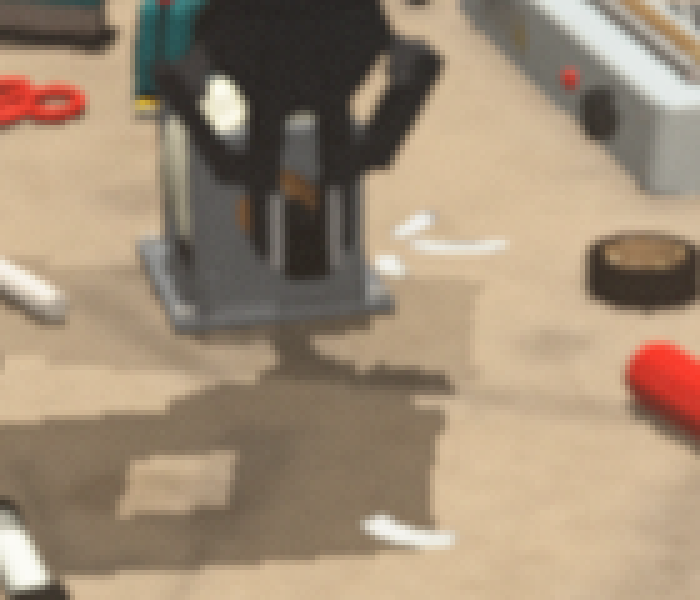

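The wrist view has the plate's edge at row 168 spanning columns 116–400, and the spindle at column 256, so it's centred. I'll check the gap between the root and the plate.

```bash
python3 - <<'E'
from h import *
c=dict(np.load("w6.npz"))
print("plate outer face",plane(c,256,168,.094).round(4),"root",plane(c,256,166,.062).round(4), "root at z.0535+.01",plane(c,256,165,.0635).round(4))
C=cloud(c);print(C[135:185:4,245,:].round(4))
E
```

```text
plate outer face [0.5    0.0508 0.094 ] root [0.5004 0.044  0.062 ] root at z.0535+.01 [0.5004 0.0447 0.0635]
[[0.4962 0.0605 0.0943]
 [0.4963 0.0595 0.0954]
 [0.4963 0.0583 0.095 ]
 [0.4964 0.057  0.094 ]
 [0.4964 0.0558 0.0942]
 [0.4965 0.0546 0.0943]
 [0.4966 0.0538 0.096 ]
 [0.4966 0.0523 0.0944]
 [0.4961 0.0432 0.0615]
 [0.4962 0.042  0.0635]
 [0.4963 0.0408 0.065 ]
 [0.4964 0.0394 0.0657]
 [0.4965 0.0374 0.0646]]
```

The gap is about 6 mm, so the root is about 51 mm from the middle. Lowering nearly to contact.

Emit:
drive_tool([
  [0.003, 0, 0, 0, 0, 0, -1],
  [0.003, 0, 0, 0, 0, 0, -1],
  [0.002, 0, 0, 0, 0, 0, -1],
  [0.001, 0, 0, 0, 0, 0, -1],
  [0.001, 0, 0, 0, 0, 0, -1],
  [0, 0, 0, 0, 0, 0, -1],
])

```text
time_s: 10.15
eef_pos: [0.5027, -0.0011, 0.0483]
eef_rot: [0.515, 0.485, 0.515, -0.485]
wrist_force: [-0.1, -0.6, -0.9]
opening: 0.218
```

Emit:
drive_tool([
  [0.001, 0, 0, 0, 0, 0, -1],
  [0.0005, 0, 0, 0, 0, 0, -1],
  [0, 0, 0, 0, 0, 0, -1],
])

```text
time_s: 10.52
eef_pos: [0.5027, -0.0012, 0.0467]
eef_rot: [0.515, 0.485, 0.515, -0.485]
wrist_force: [0.2, 0.7, -1.1]
opening: 0.219
```

Emit:
drive_tool([
  [0, 0, 0, 0, 0, 0, -0.5],
  [0, 0, 0, 0, 0, 0, -0.4],
  [0, 0, 0, 0, 0, 0, -0.2],
  [0, 0, 0, 0, 0, 0, 0],
  [0, 0, 0, 0, 0, 0, 0],
  [0, 0, 0, 0, 0, 0, 0],
])

```text
time_s: 11.28
eef_pos: [0.5027, -0.0012, 0.0468]
eef_rot: [0.515, 0.485, 0.515, -0.485]
wrist_force: [-0.5, -0.4, 0.7]
opening: 0.501
```

```bash
python3 look.py 7
```

```text
t 11.28 pos [ 0.5027 -0.0012  0.0468] F [-0.5 -0.4  0.7] open 0.501 q [-0.24  0.3   1.92 -0.    0.93 -0.3 ]
turn (tool,deg) [ 0.05  0.   -0.  ]
shift in tool now [-0.0107 -0.0007 -0.0012] after turn [-0.0107 -0.0007 -0.0012]
```

View pics/w7.png

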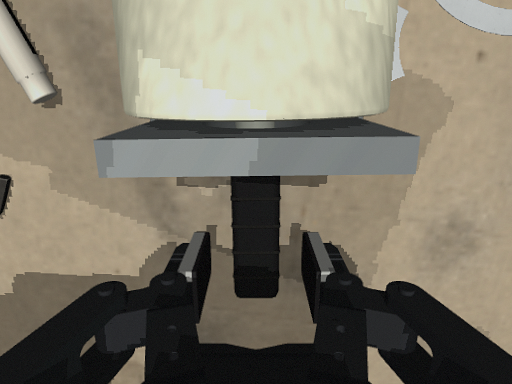

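View pics/side7.png

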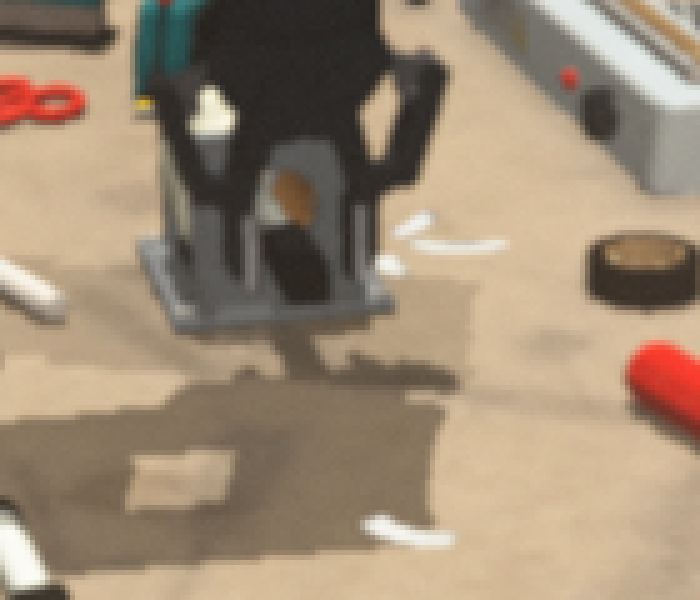

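Released. The grip lies level between the open jaws at column 256. Retracting straight up.

Emit:
drive_tool([
  [-0.01, 0, 0, 0, 0, 0, 0.2],
  [-0.02, 0, 0, 0, 0, 0, 0.2],
  [-0.03, 0, 0, 0, 0, 0, 0.2],
  [-0.04, 0, 0, 0, 0, 0, 0.2],
  [-0.04, 0, 0, 0, 0, 0, 0.2],
  [-0.03, 0, 0.02, 0, 0, 0, 0.2],
  [0, 0, 0.05, 0, 0, 0, 0.2],
  [0, 0, 0.05, 0, 0, 0, 0.2],
  [0, 0, 0.05, 0, 0, 0, 0.2],
  [0, 0, 0.04, 0, 0, 0, 0.2],
])

```text
time_s: 12.68
eef_pos: [0.5154, -0.2128, 0.2177]
eef_rot: [0.515, 0.485, 0.514, -0.485]
wrist_force: [0.3, -0.5, 0.2]
opening: 0.599
```

Emit:
drive_tool([
  [0, 0, 0.04, 0, 0, 0, 0.2],
  [0, 0, 0, 0, 0, 0, 0.2],
  [0, 0, 0, 0, 0, 0, 0.2],
])

```text
time_s: 13.05
eef_pos: [0.5178, -0.2503, 0.217]
eef_rot: [0.515, 0.485, 0.515, -0.485]
wrist_force: [0.3, 0.2, 0.6]
opening: 0.601
```

```bash
python3 look.py 8; python3 - <<'E'
from h import *
c=dict(np.load("top8.npz"));im=c["img"];C=cloud(c)
M=np.array([.4963,.094]);u=np.array([-.06,.9982]);n=np.array([.9982,.06])
for nm,(lo,hi) in dict(tip=(.05,.12),grip=(-.13,-.046)).items():
    d=C[...,:2]-M;a=d@u;b=d@n
    m=(a>lo)&(a<hi)&(abs(b)<.03)&(C[...,2]>.025)&(C[...,2]<.08)
    if m.sum():
        e=np.linspace(a[m].min(),a[m].max()+1e-6,4)
        print(nm,m.sum(),a[m].min().round(4),a[m].max().round(4),[(b[m][(a[m]>=e[i])&(a[m]<e[i+1])].mean().round(4),np.median(C[...,2][m][(a[m]>=e[i])&(a[m]<e[i+1])]).round(4)) for i in range(3)])
E
```

```text
t 13.05 pos [ 0.5178 -0.2503  0.217 ] F [0.3 0.2 0.6] open 0.601 q [-0.66  0.2   1.63  0.    1.31 -0.72]
turn (tool,deg) [ 0.03 -0.03  0.01]
shift in tool now [ 0.1596 -0.0006 -0.2507] after turn [ 0.1595 -0.0008 -0.2508]
tip 153 0.0544 0.096 [(np.float64(-0.0021), np.float64(0.0492)), (np.float64(-0.0024), np.float64(0.0483)), (np.float64(-0.0024), np.float64(0.0495))]
grip 322 -0.1125 -0.0464 [(np.float64(-0.0008), np.float64(0.051)), (np.float64(-0.0013), np.float64(0.0512)), (np.float64(-0.0013), np.float64(0.0511))]
```

View pics/top8.png

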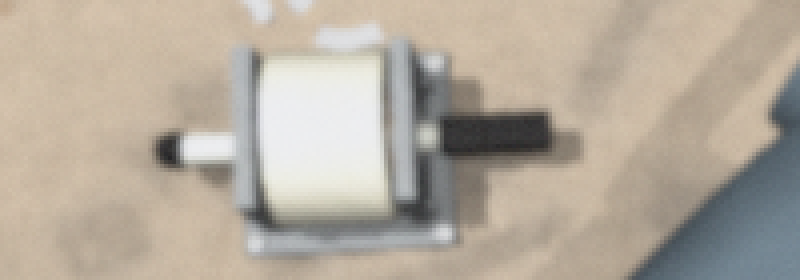

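View pics/side8.png

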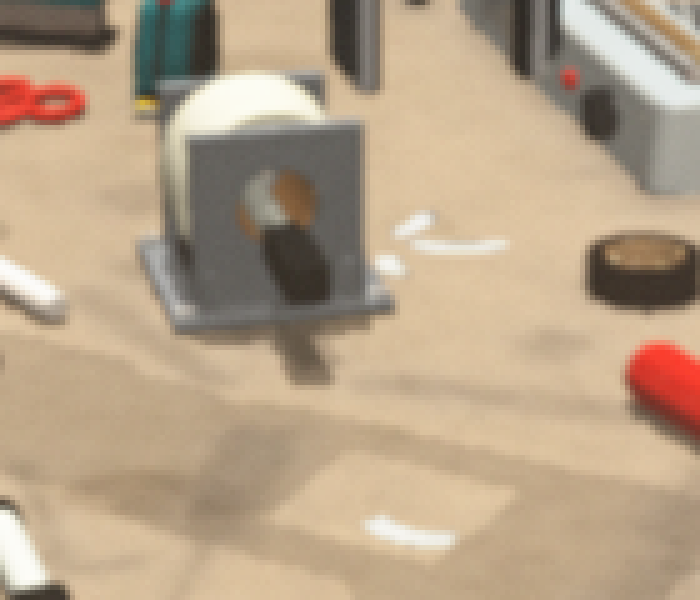

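The top and side views show the spindle lying through both uprights and the roll. The tip stands out at (155–180,150) in the top crop, and the grip is outside the first plate at (440–550,133). It's level and the arm is clear, so I'm handing in.

```bash
python3 -c "
from bench import hand_in
print(hand_in())"
```

```text
the job is handed in; nothing more can be done
None
```

I took the long spindle by its grip, pushed it through the first upright, the roll's core and the second upright, and released it. The arm then backed well clear and I handed the job in at about 13 s; the hand-in gives no verdict.

**Final checks, from the top camera's depth in the stand frame:**
- **Tip:** about 96 mm beyond the stand's middle (over 48 mm needed), about 2 mm sideways.
- **Grip end:** about 50 mm out on the other side (over 36 mm needed), about 1 mm sideways. The depth image put grip or shaft points as close as 46 mm, at the edge of my search window. The pictures show bare shaft between the plate and the grip.
- **Height and angle:** the axis lies about 40 mm high, nearly level and nearly parallel to the holes' line.
- **Roll:** it looks unmoved between the uprights. I judged this by eye in the pictures and did not measure it.
- **Forces:** about 5 N at most in the readings, when the jaws closed at the worktop, and about 1 N or less while inserting and releasing.

No check failed. The heights and positions carry about 2 mm of camera error.

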